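# Swing the work lamp over the clay bird

### The arm

A 6-joint arm with a two-finger parallel gripper is mounted at the origin on the work surface. World frame = base frame: x ahead of the robot, y to its left, z up, the work surface at z = 0. Lengths are in m, angles in rad, forces in N, time in s.
With the tool pointing down it reaches from about 0.4 to 0.925 m from the base axis. Payload 12.5 kg.
Tool frame: the origin (TCP) lies at the very end of the fingers, on their centre line; the grasp point (between the pads) lies 19 mm behind it; z points along the fingers, y is the direction in which the jaws open and shut (so a half turn about z gives the same grasp; the last joint's range is limited). The gripper opens to 95 mm and grips with 3 to 60 N. Pads are 20 mm wide; open, the fingers measure 119 mm over their backs; the gripper's body (75 mm by 180 mm) begins 59 mm behind the grasp point.
Start: joints at [0.998, 0.491, 1.559, -0, 1.092, -0.106], TCP at [0.281, 0.558, 0.215] pointing down, gripper open.
Joint ranges: [-3.1, 3.1], [-0.84, 2.19], [0.05, 2.79], [-1.13, 4.28], [0.06, 2.93], [-2.69, 2.69]. Speed limits (rad/s): [2.22, 2.22, 2.79, 3.14, 3.14, 3.14].

### API

Orientations are given as a unit quaternion [x, y, z, w].
In Python, from rig import read_state, vision, bot gives the robot as it stands.
- The arm moves only by the tool apply_moves, never from a script. Its argument "series" is a list that holds one entry, the list of rows, each a list of 5 numbers: the shift along the tool's x, y, z in m, then the turn about the tool's z in rad, then the gripper's target within -1 to 1 (shut at 1, half-way at 0, fully open at -1). A call has 1 to 20 rows; each row is the pose to reach, as a shift and turn from the pose commanded when the call began, along the tool's axes at that moment; what a row does not reach only later rows make up. A row lasts 1/10 s, in which the tool goes at most 50 mm and 8.59 degrees, less where a joint would pass 70% of its speed; a pose out of reach is approached as far as the arm can. A call with a gripper value outside its range is refused whole. The fingers move at their own pace and stop on an object; the grip force is fixed at half the most. Time passes only in rows, so rows that repeat a pose let the fingers close. It gives the time, the measured TCP pose, the force and the opening at its end, in the units of the state.
- read_state(): the state, without advancing time (a new reading comes with each control period).
- vision.snapshot(name): name is "scene" or "top" or "wrist"; returns a dict with "frame" (384x512x3 uint8, red, green, blue), "fx", "fy", "cx", "cy" (pixels), "R" (3x3) and "t" (3): a world point X has camera coordinates R X + t. Camera axes: x right, y down, z forward; pixel columns grow to the right and rows downward; lengths in m; the calibration is good to about 2 mm. A picture is of the moment at which its call begins. There is no depth.
- bot.hand_in(): hands the job in, once; it reports no verdict.
The state is a dict: "clock": time; "q": joint angles; "qd": joint speeds; "tau": joint torques, N m; "tool_pos": TCP position; "tcp_rot": TCP orientation; "contact_force": force on the tool from outside, world axes, zero at the start; "torque": the same for the moment, N m; "opening": opening from 0.0 (shut) to 1.0 (fully open).
Only numpy, scipy, OpenCV 4.12 (cv2) and the standard library are available. Lean on these libraries where they do the work, as an engineer would, in place of code of your own. Each camera call takes 0.05 s, during which the arm holds its last target.

### The job

Swing the bench lamp's arm round until its shade hangs centred above the clay bird (the plump one with a beak, on a small board by the lamp); leave it there. Do not shift the bird or the two other clay works.

Things in the scene. Friction and masses are not known exactly. Their poses are not given: they have to be found in the camera images.
- lamp_arm (a joint): The lamp arm's stiff swivel, turning about a vertical axis through point lamp_pivot. Value in rad, growing counter-clockwise seen from above; range -1.45 to 1.45. It has friction (about 0.7 N m, 3 N at the grip), needs no unlocking and stays where it is left. The lamp's heavy base does not move.
- lamp_pivot (a point): Point on the swivel axis at the top of the lamp's upright post, 186 mm above the table. The horizontal steel arm (14 mm thick, its axis 202 mm above the table) runs from here to the shade; the swivel's black collar tops out at 218 mm. The base is a dark disc 150 mm across.
- lamp_grip (a point): Centre of the lamp's grip: a black upright round post, 24 mm in diameter and 50 mm tall, on top of the grey shade. This point is half-way up the post, 237 mm above the table and 240 mm horizontally from the swivel axis; the post's top is at 262 mm, its foot (the shade's top) at 212 mm. The round shade, 104 mm across, is centred exactly under the post, its lower edge 174 mm above the table.
- bird_mid (a point): The clay bird: plump round body 74 mm wide, one head with a long beak (its tip 58 mm out from the body axis), 106 mm tall in all, loose on the table (0.6 kg), on its own pale board 90 mm square and 12 mm thick. This point is on the upright axis of the body, over the centre of the board, 45 mm above the table. It lies within 15 mm of the circle that the shade's centre sweeps, so the shade can hang over it.
- sleeper: Bystander: clay animal lying curled, low (58 mm), on the same kind of board; loose. Origin under the board's centre.
- pair: Bystander: two upright clay figures with ears side by side, about 105 mm tall, on the same kind of board; loose. Origin under the board's centre.
Mind the look-alikes: they are no part of the job. Leave any pink or yellow look-alike of the part that bears bird_mid alone.

How it is judged:
By the outcome, as a careful person would: the job done as asked, in the order asked, and still so for the second after the job is handed in, with the robot touching nothing.
It also fails if it takes over 38 s, if anything falls off the work surface, if the arm or the gripper's body presses on something with over 40 N, if the wrist force passes 120 N, or if a joint passes its speed limit or range.

## Working session

There is one attempt and no reset: what is moved stays moved. The work goes in short steps, Python scripts to look and compute and a tool call to move; the robot and the scene stay as the last step left them, time stands still between calls to the robot, and variables do not carry over. Pictures are saved under pics/ and viewed, and the job is handed in when it is done.

Besides the shell and the picture viewer there is one more tool, called after "Call:" as a command line: name --argument value ..., lists and objects as JSON in quotes. apply_moves: Moves the arm, as the interface text tells. Its arguments: {"type":"object","properties":{"series":{"type":"array","items":{"type":"array","items":{"type":"array","items":{"type":"number"}}}}},"required":["series"]}

```bash
mkdir -p pics; ls
python3 - <<'E'
from rig import read_state, vision
import cv2, pickle
d={}
for n in ("scene","top","wrist"):
    s=vision.snapshot(n); d[n]=s
    cv2.imwrite(f"pics/{n}0.png",cv2.cvtColor(s["frame"],cv2.COLOR_RGB2BGR))
    print(n,s["fx"],s["cx"],s["cy"],s["R"],s["t"])
pickle.dump(d,open("d0.pkl","wb"))
print(read_state())
E
```

```text
pics
scene 420.86324640163275 255.88456607631957 189.03663671011913 [[ 0.5924834   0.80539761 -0.017266  ]
 [ 0.5200698  -0.39877699 -0.75531736]
 [-0.61521608  0.43853347 -0.65513172]] [-0.22810021 -0.16661732  1.52846272]
top 380.188575975584 257.0075281997708 184.90610103697372 [[ 0.0145602  -0.9996984   0.01977651]
 [-0.99843479 -0.01560426 -0.05370725]
 [ 0.05399965 -0.01896356 -0.99836087]] [-0.11546015  0.52685242  1.06620652]
wrist 341.9868831735284 256.5013184651242 192.2167312463517 [[ 0.4498162   0.89312012 -0.00135448]
 [ 0.86834209 -0.43698109  0.23458376]
 [ 0.2089196  -0.10669573 -0.97209497]] [-0.62470929 -0.0258358   0.3894786 ]
{'clock': 0.15, 'q': array([ 9.98413282e-01,  4.91370876e-01,  1.55934182e+00,  8.05446173e-06,
        1.09175560e+00, -1.05627127e-01]), 'qd': array([-2.19817885e-05, -1.00890981e-03, -1.82572939e-03, -3.00115713e-04,
        9.35735780e-05,  4.82167694e-04]), 'tau': array([ 1.66716032e-03, -6.12898064e+01, -2.58278972e+01,  6.93042786e-02,
        4.72927827e-02, -7.05051684e-05]), 'tool_pos': array([0.2811242 , 0.5579726 , 0.21421605]), 'tcp_rot': array([ 2.31267007e-01,  9.72890220e-01, -4.11717460e-04, -1.48967666e-04]), 'contact_force': array([-1.06285688,  0.15454253, -0.00204669]), 'torque': array([0.01268147, 0.00736752, 0.07571492]), 'opening': 0.9996466666882767}
```

View pics/scene0.png

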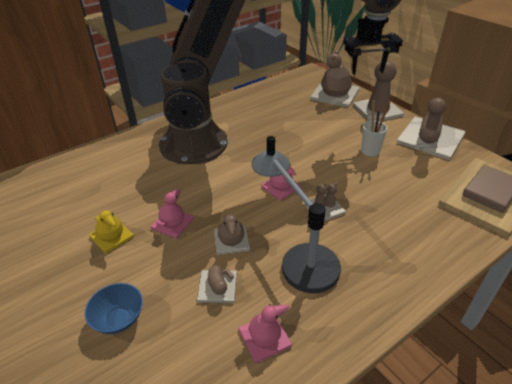

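View pics/top0.png

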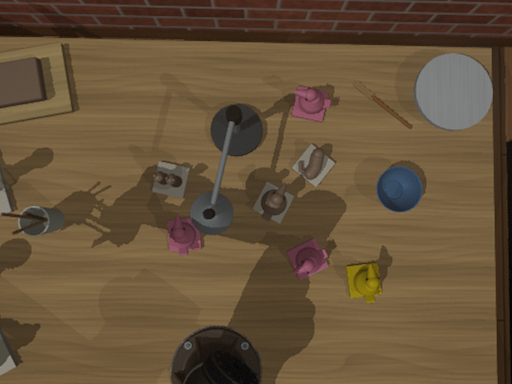

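View pics/wrist0.png

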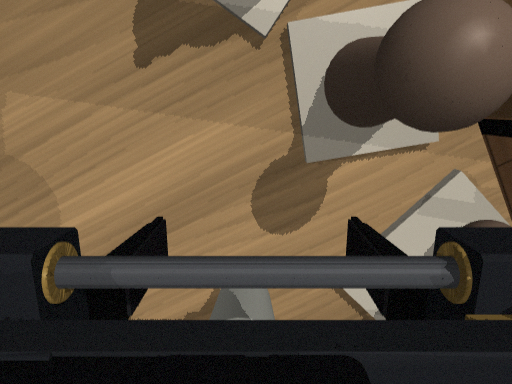

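Run:
```python
import cv2,numpy as np
t=cv2.imread("pics/top0.png");s=cv2.imread("pics/scene0.png")
a=cv2.resize(t[110:230,140:340],(800,480),interpolation=3)
b=cv2.resize(s[130:320,180:370],(600,600),interpolation=3)
cv2.imwrite("pics/c1.png",a);cv2.imwrite("pics/c2.png",b)
```

```text
(no output)
```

View pics/c1.png

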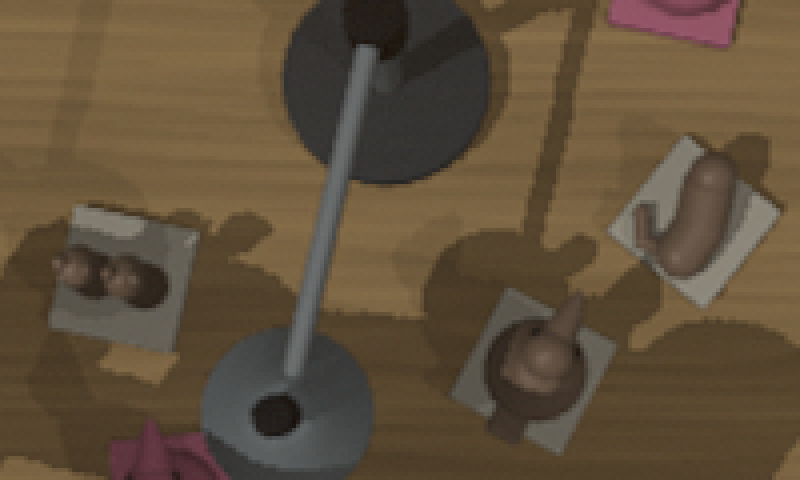

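View pics/c2.png

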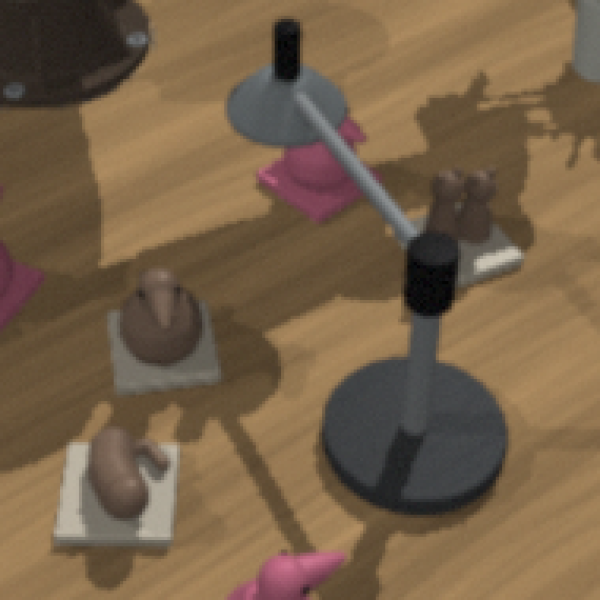

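Candidates for the bird:
- **Plump brown clay, one head with a long beak:** top (273,202), scene (231,233).
- **Curled sleeper:** top (315,162).
- **Pair with ears:** top (168,180).
- **Pink birds:** top (183,235), (308,258) and (312,102).
- **Yellow look-alike:** top (367,282).
- **Brown pieces far off:** scene (335,75) and (432,120).

The crops show a single head and a long beak on the one at top (273,202), so I choose that. The lamp post top is near top (209,213) and scene (271,139), and the collar near top (233,115) and scene (317,210).

```bash
cat > h.py <<'E'
import numpy as np, cv2
def ray(s,u,v):
    R=np.array(s["R"]);t=np.array(s["t"])
    d=R.T@np.array([(u-s["cx"])/s["fx"],(v-s["cy"])/s["fy"],1]); return -R.T@t, d/np.linalg.norm(d)
def plane(s,u,v,z):
    o,d=ray(s,u,v); return o+d*(z-o[2])/d[2]
def tri(s1,p1,s2,p2):
    o1,d1=ray(s1,*p1);o2,d2=ray(s2,*p2)
    k=np.linalg.lstsq(np.c_[d1,-d2],o2-o1,rcond=None)[0]
    a=o1+k[0]*d1;b=o2+k[1]*d2
    return (a+b)/2,np.linalg.norm(a-b)
def blobs(m,off,mn=15):
    n,l,st,c=cv2.connectedComponentsWithStats(m.astype(np.uint8))
    return [(st[i,4],np.round(c[i]+off,1),st[i,:4]+[off[0],off[1],0,0],(l==i)) for i in range(1,n) if st[i,4]>mn]
def roi(s,x0,x1,y0,y1): return s["frame"][y0:y1,x0:x1].astype(int)
def proj(s,X):
    c=np.array(s["R"])@X+s["t"]; return s["fx"]*c[0]/c[2]+s["cx"],s["fy"]*c[1]/c[2]+s["cy"]
E
python3 - <<'E'
from h import *
import pickle
d=pickle.load(open("d0.pkl","rb"));T=d["top"];S=d["scene"]
for nm,s,r in (("postT",T,(195,225,203,223)),("postS",S,(262,282,133,160)),("collT",T,(222,246,104,126)),("collS",S,(305,330,200,232))):
    f=roi(s,*r); m=f.max(2)<(45)
    for b in blobs(m,np.array([r[0],r[2]])): print(nm,b[:3])
# bird board & body
for nm,s,r in (("T",T,(245,300,175,228)),("S",S,(205,260,205,260))):
    f=roi(s,*r); hsv=cv2.cvtColor(f.astype(np.uint8),cv2.COLOR_RGB2HSV)
    m=(hsv[...,1]<48)&(hsv[...,2]>75)
    for b in blobs(m,np.array([r[0],r[2]]),60):
        pts=np.argwhere(b[3])[:,::-1].astype(np.float32)+[r[0],r[2]]
        rect=cv2.minAreaRect(pts.astype(np.float32)); print("board",nm,b[:3],rect, [np.round(plane(s,*p,0.012),4) for p in cv2.boxPoints(rect)])
    cv2.imwrite(f"pics/m{nm}.png",cv2.resize((m*255).astype(np.uint8),None,fx=6,fy=6,interpolation=0))
    cv2.imwrite(f"pics/r{nm}.png",cv2.resize(f[...,::-1].astype(np.uint8),None,fx=10,fy=10,interpolation=3))
E
python3 - <<'E'
import cv2,numpy as np
a=[cv2.resize(cv2.imread(f"pics/{k}.png"),(380,380)) for k in("mT","mS")]
cv2.imwrite("pics/mm.png",np.hstack(a))
E
```

```text
postT (np.int32(95), array([208.8, 213.4]), array([203, 209,  12,  10]))
postS (np.int32(139), array([270.4, 145.7]), array([267, 137,   8,  19]))
collT (np.int32(268), array([234.5, 114.9]), array([225, 105,  21,  21]))
collS (np.int32(345), array([315.9, 216.8]), array([308, 204,  17,  26]))
board T (np.int32(185), array([262.9, 197.1]), array([253, 182,  25,  32])) ((264.73114013671875, 197.6839599609375), (12.04394245147705, 30.595504760742188), 29.05460548400879) [array([ 0.4624, -0.0944,  0.012 ]), array([ 0.5392, -0.1357,  0.012 ]), array([ 0.523, -0.166,  0.012]), array([ 0.4462, -0.1246,  0.012 ])]
board T (np.int32(165), array([283.1, 208.1]), array([271, 192,  23,  31])) ((282.0726623535156, 207.0119171142578), (10.292996406555176, 30.50639533996582), 27.758541107177734) [array([ 0.4348, -0.147 ,  0.012 ]), array([ 0.5122, -0.1867,  0.012 ]), array([ 0.4989, -0.2128,  0.012 ]), array([ 0.4216, -0.1731,  0.012 ])]
board S (np.int32(386), array([231.5, 244.7]), array([215, 226,  35,  29])) ((231.4759979248047, 239.5698699951172), (25.309349060058594, 32.247947692871094), 82.40535736083984) [array([ 0.4217, -0.1738,  0.012 ]), array([ 0.4627, -0.0925,  0.012 ]), array([ 0.5442, -0.1393,  0.012 ]), array([ 0.505 , -0.2154,  0.012 ])]
```

View pics/mm.png

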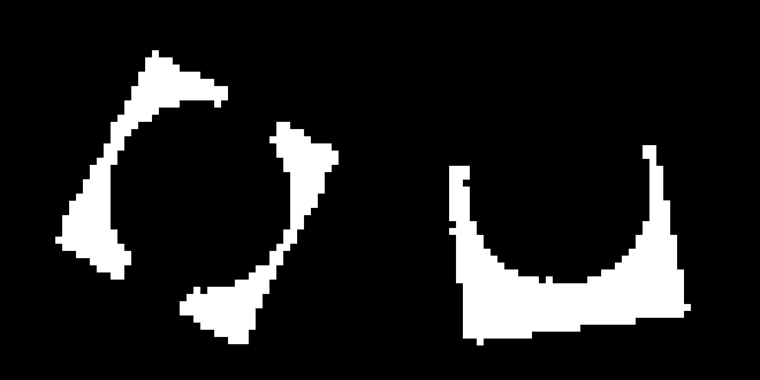

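View pics/rT.png

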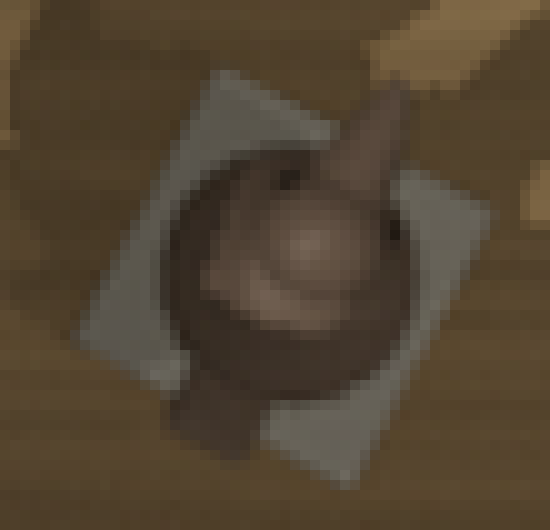

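View pics/rS.png

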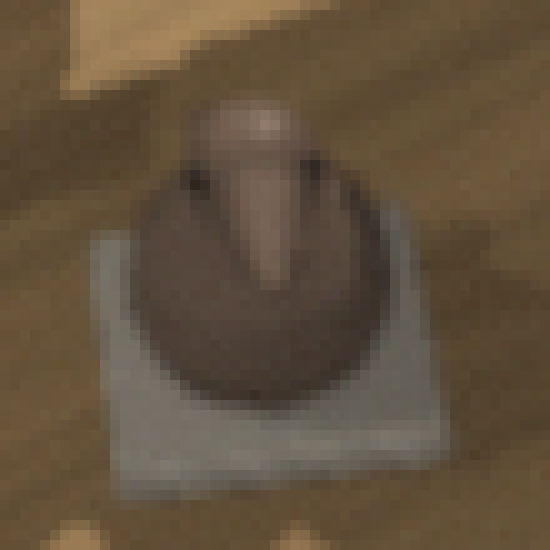

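The masks give the board outline in both views. The body circle is at about top (273.8,202.3) and scene (231.0,232.9). Next I triangulate these, plus the post and collar.

Run:
```python
from h import *
import pickle
d=pickle.load(open("d0.pkl","rb"));T=d["top"];S=d["scene"]
np.set_printoptions(precision=4,suppress=True)
print("body tri",tri(T,(273.3,201.8),S,(230.5,232.4)))
f=roi(T,245,300,175,228); hsv=cv2.cvtColor(f.astype(np.uint8),cv2.COLOR_RGB2HSV)
m=(hsv[...,1]<48)&(hsv[...,2]>75)
pts=[]
for b in blobs(m,np.array([245,175]),60): pts.append(np.argwhere(b[3])[:,::-1]+[245,175])
rect=cv2.minAreaRect(np.vstack(pts).astype(np.float32)); print("board",rect,plane(T,*rect[0],.012))
bx=[plane(T,*p,.012) for p in cv2.boxPoints(rect)]; print([np.linalg.norm(bx[i]-bx[i-1]) for i in range(4)])
# post: axis lines. top-of-post ellipse: topmost view top disc; side rows in scene
def disc(s,r,th=45):
    f=roi(s,*r); b=max(blobs(f.max(2)<th,np.array([r[0],r[2]])),key=lambda b:b[0])
    return np.argwhere(b[3])[:,::-1]+[r[0],r[2]]
pT=disc(T,(195,225,203,223)); pS=disc(S,(262,282,133,160))
print("post mid tri",tri(T,pT.mean(0),S,pS.mean(0)))
cT=disc(T,(222,246,104,126)); cS=disc(S,(305,330,200,232))
print("collar mid tri",tri(T,cT.mean(0),S,cS.mean(0)))
# scene extents along column for heights
for n,p in (("post",pS),("coll",cS)): print(n,p[:,0].min(),p[:,0].max(),p[:,1].min(),p[:,1].max())
pm,_=tri(T,pT.mean(0),S,pS.mean(0));cm,_=tri(T,cT.mean(0),S,cS.mean(0))
print("len",np.linalg.norm((pm-cm)[:2]), plane(T,*pT.mean(0),.240), plane(T,*cT.mean(0),.205))
for z in (.262,.212): print(z,proj(S,np.r_[pm[:2],z]))
```

```text
body tri (array([ 0.4805, -0.1539,  0.0358]), np.float64(0.0017585774337434586))
board ((273.0086364746094, 202.17127990722656), (31.0, 30.52941131591797), 28.072484970092773) [ 0.4802 -0.1539  0.012 ]
[np.float64(0.08807404816453908), np.float64(0.08703972718537932), np.float64(0.08847574120257652), np.float64(0.08698540891900788)]
post mid tri (array([0.4508, 0.004 , 0.2373]), np.float64(0.00031114471120898614))
collar mid tri (array([ 0.6861, -0.0477,  0.1932]), np.float64(4.076986099063766e-05))
post 267 274 137 155
coll 308 324 204 229
len 0.24090747373356125 [0.4509 0.0038 0.24  ] [ 0.6833 -0.0482  0.205 ]
0.262 (np.float64(270.5437371905868), np.float64(137.78308883441431))
0.212 (np.float64(270.4388433304476), np.float64(153.55773759597776))
```

The two views agree. The post is at (0.451, 0.004, 0.237), the pivot at about (0.6855, -0.048) and the bird axis at (0.480, -0.154). The swing is about +0.695 rad. First I rise, then move above the post with the jaws along the swing direction.

Call:
apply_moves --series '[[[0,0,-0.05,0,-1],[0,0,-0.1,0,-1],[-0.401,-0.418,-0.1,-0.25,-1],[-0.401,-0.418,-0.1,-0.25,-1],[-0.401,-0.418,-0.1,-0.25,-1],[-0.401,-0.418,-0.1,-0.25,-1],[-0.401,-0.418,-0.1,-0.25,-1],[-0.401,-0.418,-0.1,-0.25,-1],[-0.401,-0.418,-0.1,-0.25,-1],[-0.401,-0.418,-0.1,-0.25,-1],[-0.401,-0.418,-0.1,-0.25,-1],[-0.401,-0.418,-0.1,-0.25,-1],[-0.401,-0.418,-0.1,-0.25,-1],[-0.401,-0.418,-0.1,-0.25,-1],[-0.401,-0.418,-0.1,-0.25,-1],[-0.401,-0.418,-0.1,-0.25,-1],[-0.401,-0.418,-0.1,-0.25,-1],[-0.401,-0.418,-0.1,-0.25,-1]]]'

```text
clock: 1.95
tool_pos: [0.451, 0.0054, 0.3147]
tcp_rot: [0.107, 0.994, 0.0, 0.0]
contact_force: [0.1, -0.1, 0.2]
opening: 0.999
```

Run:
```python
from rig import read_state, vision
from h import *
s=vision.snapshot("wrist");cv2.imwrite("pics/w1.png",s["frame"][...,::-1])
for z in (.262,.212): print(proj(s,np.array([.4508,.004,z])))
print(read_state()["tool_pos"],read_state()["q"])
```

```text
(np.float64(253.8702117775713), np.float64(210.48020399530895))
(np.float64(254.3245619902742), np.float64(193.0001069297534))
[0.45102468 0.00534203 0.31472175] [-1.34861237e-01  1.36658750e-01  1.81131654e+00  1.38720694e-04
  1.19349551e+00 -1.49052549e+00]
```

View pics/w1.png

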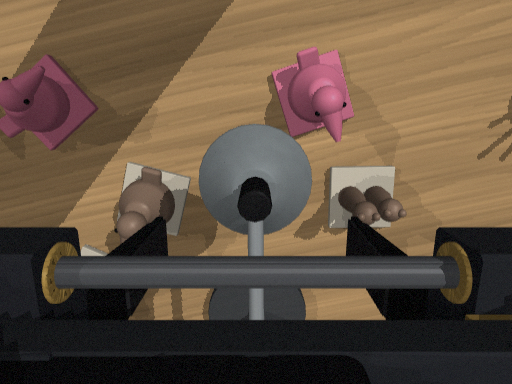

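The post appears at (256,210), centred between the fingers and matching the prediction of (254,210). The bird is at (145,205), to the left. I descend and close.

Call:
apply_moves --series '[[[0,-0.001,0.03,0,-1],[0,-0.001,0.06,0,-1],[0,-0.001,0.08,0,-1],[0,-0.001,0.092,0,-1],[0,-0.001,0.092,0,-1],[0,-0.001,0.092,0,1],[0,-0.001,0.092,0,1],[0,-0.001,0.092,0,1],[0,-0.001,0.092,0,1],[0,-0.001,0.092,0,1],[0,-0.001,0.092,0,1],[0,-0.001,0.092,0,1],[0,-0.001,0.092,0,1],[0,-0.001,0.092,0,1],[0,-0.001,0.092,0,1]]]'

```text
clock: 3.5
tool_pos: [0.451, 0.0035, 0.2226]
tcp_rot: [0.108, 0.994, 0.0, 0.0]
contact_force: [0.3, -0.3, 0.0]
opening: 0.246
```

The opening of 0.246 is about 23 mm, so the post is held. Next I work out the arc in tool axes.

Run:
```python
from rig import read_state
from h import *
from scipy.spatial.transform import Rotation as Ro
st=read_state();R=Ro.from_quat(st["tcp_rot"]).as_matrix();p=st["tool_pos"][:2]
g=p.copy()
piv=np.array([.6855,-.048]);b=np.array([.4803,-.1539])
v=p-piv;w=b-piv
print(np.linalg.norm(v),np.linalg.norm(w))
A=np.arctan2(w[1],w[0])-np.arctan2(v[1],v[0]);A=(A+np.pi)%(2*np.pi)-np.pi;print(A)
for k in range(1,16):
    a=A*k/15;c,s=np.cos(a),np.sin(a)
    D=piv+np.array([[c,-s],[s,c]])@v-p
    print(np.round(R.T@np.r_[D,0],4),round(-a*.75,3))
```

```text
0.2400441115005621 0.23091524419145654
0.6925595537534406
[-0.0003 -0.0111 -0.    ] -0.035
[-0.001  -0.0221 -0.    ] -0.069
[-0.0023 -0.0331 -0.    ] -0.104
[-0.0041 -0.0441 -0.    ] -0.139
[-0.0064 -0.0549 -0.    ] -0.173
[-0.0092 -0.0656 -0.    ] -0.208
[-0.0125 -0.0762 -0.    ] -0.242
[-0.0163 -0.0867 -0.    ] -0.277
[-0.0205 -0.0969 -0.    ] -0.312
[-0.0252 -0.1069 -0.    ] -0.346
[-0.0304 -0.1167 -0.    ] -0.381
[-0.036  -0.1263 -0.    ] -0.416
[-0.0421 -0.1356 -0.    ] -0.45
[-0.0485 -0.1445 -0.    ] -0.485
[-0.0554 -0.1532 -0.    ] -0.519
```

Call:
apply_moves --series '[[[0,-0.006,0,-0.018,1],[-0.001,-0.016,0,-0.05,1],[-0.0016,-0.0275,0,-0.085,1],[-0.0032,-0.0385,0,-0.12,1],[-0.0052,-0.0495,0,-0.155,1],[-0.0078,-0.06,0,-0.19,1],[-0.0108,-0.071,0,-0.225,1],[-0.0144,-0.0815,0,-0.26,1],[-0.0184,-0.092,0,-0.295,1],[-0.0228,-0.102,0,-0.33,1],[-0.0278,-0.112,0,-0.364,1],[-0.0332,-0.1215,0,-0.4,1],[-0.039,-0.131,0,-0.433,1],[-0.0453,-0.14,0,-0.467,1],[-0.052,-0.149,0,-0.5,1],[-0.0554,-0.1532,0,-0.519,1],[-0.0554,-0.1532,0,-0.519,1],[-0.0554,-0.1532,0,-0.519,1]]]'

```text
clock: 5.3
tool_pos: [0.4723, -0.1582, 0.2226]
tcp_rot: [-0.15, 0.989, -0.0, 0.0]
contact_force: [1.7, -0.3, 0.3]
opening: 0.249
```

Run:
```python
from rig import read_state, vision
from h import *
for n in ("top","scene"):
    s=vision.snapshot(n);cv2.imwrite(f"pics/{n}2.png",s["frame"][...,::-1])
print(read_state()["q"],read_state()["tool_pos"])
```

```text
[-4.55590877e-01  3.01602695e-01  1.85310717e+00 -2.23985799e-04
  9.86410737e-01 -2.32818760e+00] [ 0.47220784 -0.15803869  0.22260648]
```

View pics/scene2.png

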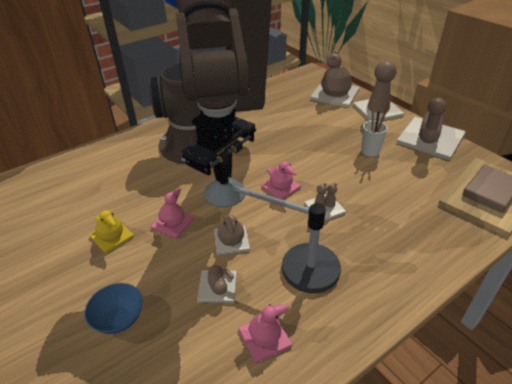

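View pics/top2.png

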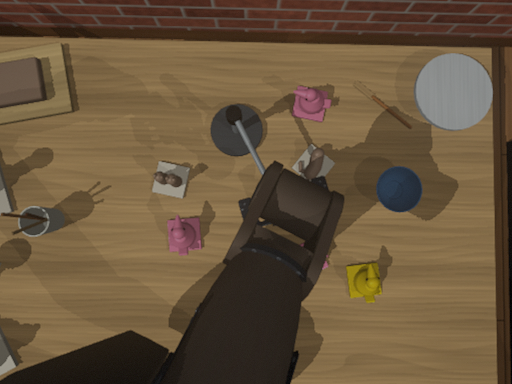

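The lamp swung with the post: the shade is at scene (223,190), above the bird at (231,235), and the base is unmoved. I release, rise and back off to the side.

Call:
apply_moves --series '[[[0,0,0,0,-1],[0,0,0,0,-1],[0,0,0,0,-1],[0,0,0,0,-1],[0,0,0,0,-1],[0,0,0,0,-1],[0,0,0,0,-1],[0,0,-0.02,0,-1],[0,0,-0.05,0,-1],[0,0,-0.09,0,-1],[0,0,-0.12,0,-1],[0,0,-0.12,0,-1]]]'

```text
clock: 6.6
tool_pos: [0.4731, -0.1585, 0.3464]
tcp_rot: [-0.151, 0.989, -0.002, 0.003]
contact_force: [0.2, 0.8, -0.1]
opening: 0.997
```

Call:
apply_moves --series '[[[-0.12,0.38,0,0.6,-1],[-0.12,0.38,0,0.6,-1],[-0.12,0.38,0,0.6,-1],[-0.12,0.38,0,0.6,-1],[-0.12,0.38,0,0.6,-1],[-0.12,0.38,0,0.6,-1],[-0.12,0.38,0,0.6,-1],[-0.12,0.38,0,0.6,-1],[-0.12,0.38,0,0.6,-1],[-0.12,0.38,0,0.6,-1],[-0.12,0.38,0,0.6,-1]]]'

```text
clock: 7.7
tool_pos: [0.4733, 0.2403, 0.3418]
tcp_rot: [0.148, 0.989, -0.0, -0.001]
contact_force: [-0.6, 0.0, -0.3]
opening: 1.001
```

Run:
```python
from rig import read_state, vision
from h import *
import pickle
d={}
for n in ("top","scene"):
    s=vision.snapshot(n);d[n]=s;cv2.imwrite(f"pics/{n}3.png",s["frame"][...,::-1])
pickle.dump(d,open("d3.pkl","wb"))
T,S=d["top"],d["scene"]
print(read_state()["tool_pos"],proj(T,np.array([.472,-.158,.25])),proj(S,np.array([.472,-.158,.237])))
```

```text
[0.47366823 0.23935855 0.34232996] (np.float64(281.43961123958815), np.float64(204.98390742870254)) (np.float64(222.75083646247106), np.float64(173.61113312558962))
```

View pics/top3.png

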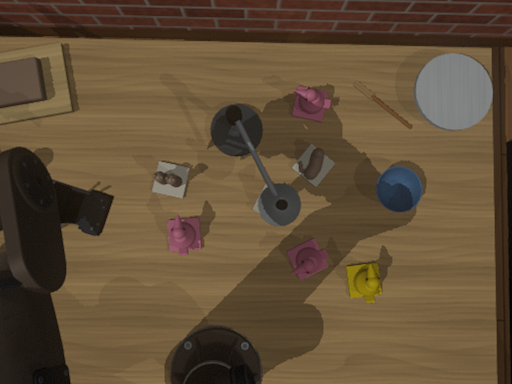

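View pics/scene3.png

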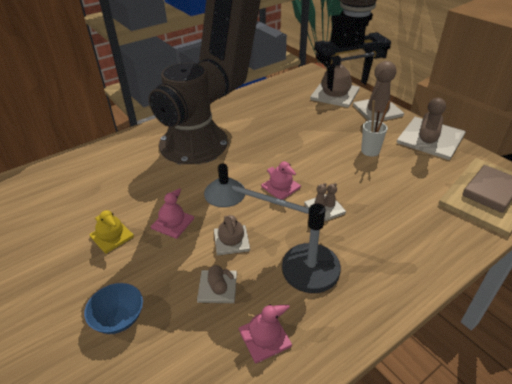

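The shade now hides the bird in the top view, with its post at (282,205). In the scene view the post is at (222,174) and the bird is still at (231,235). I measure both once more.

Run:
```python
from h import *
import pickle
np.set_printoptions(precision=4,suppress=True)
d=pickle.load(open("d3.pkl","rb"));d0=pickle.load(open("d0.pkl","rb"));T,S=d["top"],d["scene"]
def disc(s,r,th=45):
    f=roi(s,*r); b=max(blobs(f.max(2)<th,np.array([r[0],r[2]])),key=lambda b:b[0])
    return (np.argwhere(b[3])[:,::-1]+[r[0],r[2]]).mean(0)
p,e=tri(T,disc(T,(270,294,196,214)),S,disc(S,(214,232,163,190)));print("post",p,e)
piv=np.array([.6855,-.048]);b=np.array([.4803,-.1539])
u=(b-piv)/np.linalg.norm(b-piv);dv=p[:2]-b
print("radial",dv@u,"tangential",dv@[-u[1],u[0]])
for n,s,r in (("bird",S,(205,260,215,260)),("sleeper",S,(190,245,262,310)),("pair",S,(315,350,180,225)),("sleeperT",T,(302,340,140,190)),("pairT",T,(145,195,155,205))):
    k="top" if n[-1]=="T" else "scene"
    f0,f1=[cv2.cvtColor(roi(x[k],*r).astype(np.uint8),cv2.COLOR_RGB2GRAY).astype(np.float32) for x in (d0,d)]
    g=[cv2.magnitude(cv2.Sobel(f,5,1,0),cv2.Sobel(f,5,0,1)) for f in (f0,f1)]
    print(n,cv2.phaseCorrelate(*g))
```

```text
post [ 0.4734 -0.1588  0.238 ] 0.00025937609678955946
radial 0.008328575646282262 tangential 0.001198009206201947
bird ((-0.13322030648386374, 0.35708973941095223), 0.7102230679547346)
sleeper ((0.07909253193101051, 0.28154401511005744), 0.3566389716333813)
pair ((-0.5381055802737471, 0.09579002667969405), 0.527395111248817)
sleeperT ((0.11772687421372652, -0.28034694017403083), 0.7330669293403625)
pairT ((0.12425794207962326, 0.30169483488377224), 0.5966777896881104)
```

Tangential error is about 1 mm, the rest is the bird's fixed offset from the circle, and the clay works have not moved beyond shadow noise. I hand the job in.

```bash
python3 -c "
from rig import bot
print(bot.hand_in())"
```

```text
the job is handed in; nothing more can be done
None
```

I gripped the lamp's post and swung its arm about 0.69 rad counter-clockwise until the shade hung over the clay bird. Then I let go, rose clear, moved the robot aside and handed the job in at about 8 s.

- **Shade position:** the last two-view check puts the post at (0.473, -0.159). That is about 1 mm from the bird's axis along the swing. It is also about 8 mm too far out from the pivot; swinging the arm cannot remove this, because the bird stands off the shade's circle by that much.
- **Clay works:** the bird, the sleeper and the pair showed only sub-pixel image shifts (0.6 px or less). I put these down to changed shadows. The bird was checked only in the scene view, as the shade now hides it from above.
- **Forces:** the readings at the end of each move never passed about 2 N.

No check failed or disagreed.

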